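Put the tray of loose bolts away in the dust-covered drawer

ROBOT

A 6-joint arm with a two-finger parallel gripper is mounted at the origin on the work surface. World frame = base frame: x ahead of the robot, y to its left, z up, the work surface at z = 0. Lengths are in m, angles in rad, forces in N, time in s.
With the tool pointing down it reaches from about 0.35 to 0.975 m from the base axis. Payload 4.9 kg.
Tool frame: the origin (TCP) lies on the centre line of the jaws, within the pads' length; the fingertips stand 14 mm ahead of it and the grasp point (between the pads) lies 5 mm behind it; z points along the fingers, y is the line along which they close (so a half turn about z gives the same grasp; the last joint's range is limited). The gripper opens to 85 mm and grips with 20 to 120 N. Pads are 22 mm wide; open, the fingers measure 114 mm over their backs; the gripper's body (76 mm by 85 mm) begins 54 mm behind the grasp point. The pads swing forward as they close: fully open they stand 13 mm farther back than shut.
Start: joints at [-1.266, 0.053, 1.613, -0, 1.476, -0.119], TCP at [0.257, -0.57, 0.245] pointing down, gripper open.
Joint ranges: [-3.01, 3.01], [-1.01, 2.22], [0.06, 2.58], [-1.02, 4.17], [0.09, 2.62], [-3.14, 3.14]. Speed limits (rad/s): [2.57, 2.57, 3.14, 3.14, 3.14, 3.14].

INTERFACE

Orientations are given as a unit quaternion [w, x, y, z].
In Python, from plant import * gives the robot as it stands.
- The arm moves only by the tool send_rows, never from a script. Its argument "steps" is a list of rows, each an object with "translation": the shift along the tool's x, y, z in cm, a list of three; "delta_rot": the turn, a rotation vector about the tool's x, y, z in rad, a list of three; "jaw": the finger opening in cm, from 0 to 8.54. In form: [{"translation": [dx, dy, dz], "delta_rot": [rx, ry, rz], "jaw": jaw}, ...]. A call has exactly 8 rows; each row is the pose to reach, as a shift and turn from the pose commanded when the call began, along the tool's axes at that moment; what a row does not reach only later rows make up. A row lasts 1/10 s, in which the tool goes at most 50 mm and 8.59 degrees, less where a joint would pass 70% of its speed; a pose out of reach is approached as far as the arm can. A call with a gripper value outside its range is refused whole. The fingers move at their own pace and stop on an object; the grip force is fixed at half the most. Time passes only in rows, so rows that repeat a pose let the fingers close, or fill a call up. It gives the time, the measured TCP pose, the force, the opening and the grip force at its end, in the units of the state.
- state(): the state, without advancing time (a new reading comes with each control period).
- grab_frame(name): name is "scene" or "top" or "wrist"; returns a dict with "pixels" (384x512x3 uint8, blue, green, red), "range_z" (384x512 float32, m along the optical axis (not along the pixel's ray), 0 where there is no reading), "fx", "fy", "cx", "cy" (pixels), "dist" ([k1, k2, p1, p2, k3] as OpenCV has them; the pictures are not rectified), "rvec" (rotation vector, rad) and "tvec" (3), from world to camera coordinates, as OpenCV has them. Camera axes: x right, y down, z forward; pixel columns grow to the right and rows downward; lengths in m; the calibration is good to about 2 mm. A picture is of the moment at which its call begins.
- job_done(): hands the job in; it is judged then, once.
The state is a dict: "time": time; "joint_pos": joint angles; "joint_vel": joint speeds; "joint_efforts": joint torques, N m; "tool_pos": TCP position; "tool_rot": TCP orientation; "contact_force": force on the tool from outside, world axes, zero at the start; "ft_torque": the same for the moment, N m; "gripper_width": opening from 0.0 (shut) to 1.0 (fully open); "grasp_force": force on a finger pad.
Only numpy, scipy, OpenCV 4.12 (cv2) and the standard library are available. Lean on these libraries where they do the work, as an engineer would, in place of code of your own. Each camera call takes 0.05 s, during which the arm holds its last target. There are 200 camera calls.

TASK

Carry the red tray of loose bolts, level and without spilling any, over to the open drawer, set it down gently inside with its length along the drawer front, and let go. Then push the drawer fully shut, smoothly, so that the tray stands under the clear dust cover with all four bolts still in it. Leave the glue bottle, the hammer and the sanding block where they are.

Things in the scene. Friction and masses are not known exactly. Their poses are not given: they have to be found in the camera images.
- tray: Red open carrying tray, 180 x 120 mm, its rim only 22 mm high (floor and walls 4 mm). Origin at the centre of its underside, x along the 180 mm length, z up. Two 6 mm end boards, 40 mm wide, stand inside its short walls and carry a pale wooden bar over its middle; overall height 109 mm. Tray with bolts about 0.6 kg.
- tray_bar (a point): Middle of the tray's wooden carrying bar, 100 mm above the tray's underside. The bar runs along the tray's x axis, 160 mm long, 16 mm wide (along the tray's y) and 18 mm high, with flat sides, free all round between the end boards. Same axes as the tray.
- bolt0_centre (a point): Centre of one of the four loose steel bolts lying in the tray, 60 mm long (along its x), 22 mm across the dark head and the brass-coloured nut, about 80 g.
- bolt1_centre (a point): Centre of another of the four loose steel bolts lying in the tray, 60 mm long (along its x), 22 mm across the dark head and the brass-coloured nut, about 80 g.
- bolt2_centre (a point): Centre of another of the four loose steel bolts lying in the tray, 60 mm long (along its x), 22 mm across the dark head and the brass-coloured nut, about 80 g.
- bolt3_centre (a point): Centre of another of the four loose steel bolts lying in the tray, 60 mm long (along its x), 22 mm across the dark head and the brass-coloured nut, about 80 g.
- drawer (a joint): How far the shallow wooden drawer is pulled out, m: 0 fully closed (against its stop), 0.175 fully out. It starts 0.15 to 0.17 out, takes about 2 N (up to 4 N when moved) to slide and stays where it is left. It opens towards the -y direction of point drawer_floor.
- drawer_floor (a point): Centre of the upper face of the drawer's floor (14 mm above the bench); moves with the drawer. Inside it is 232 mm along x by 162 mm along y; walls 31 mm above the floor, blue front board 41 mm above it. y points into the cabinet (the closing direction), x along the front, z up. The tray's length goes along x.
- cover_edge (a point): Middle of the top front edge of the fixed clear dust cover over the closed drawer, 156 mm above the bench. The cover is 284 mm wide (x), reaches 135 mm from here to +y, on thin corner posts, its underside 143 mm or more above the bench. Same axes as drawer_floor. The middle of the closed drawer lies 40 mm to +y of here; with the drawer as it starts, its floor's centre lies 110 to 130 mm to -y.
- drawer_pull (a point): Middle of the outer face of the dark wooden pull on the drawer's blue front board: a block 90 mm wide (x), 30 mm deep (y) and 30 mm high (z), its middle 33 mm above the bench; moves with the drawer, same axes as drawer_floor, from which it lies 127 mm to -y. Pushing this face towards +y closes the drawer.
- glue: White glue bottle, bystander, 60 mm across, 170 mm tall, origin at the centre of its underside.
- hammer: Hammer lying on the bench, bystander, about 0.3 m long, its own x axis along it; origin under it.
- sanding_block: Cork sanding block, bystander, 70 x 120 x 35 mm, origin at the centre of its underside.
Things that resemble listed ones, but are neither listed nor needed, are in the scene too. Leave any turquoise look-alike of the part that bears bolt2_centre alone. Of the things shaped like the tray, the red one is meant.

How it is judged:
By the outcome, as a careful person would: the job done as asked, in the order asked, and still so for the second after the job is handed in, with the robot touching nothing.
It also fails if it takes over 69 s, if anything falls off the work surface, if the arm or the gripper's body presses on something with over 40 N, if the wrist force passes 120 N, or if a joint passes its speed limit or range.

## Working session

There is one attempt and no reset: what is moved stays moved. The work goes in short steps, Python scripts to look and compute and a tool call to move; the robot and the scene stay as the last step left them, time stands still between calls to the robot, and variables do not carry over. Pictures are saved under pics/ and viewed, at most 10 in all, crops included, and the job is handed in when it is done.

Besides the shell and the picture viewer there is one more tool, called as a command line: name --argument value ..., lists and objects as JSON in quotes. send_rows: Moves the arm, as the interface text tells. Its arguments: {"type":"object","properties":{"steps":{"type":"array","items":{"type":"object","properties":{"translation":{"type":"array","items":{"type":"number"}},"delta_rot":{"type":"array","items":{"type":"number"}},"jaw":{"type":"number"}}}}},"required":["steps"]}

```bash
mkdir -p pics; cat > h.py <<'E'
from plant import *
import numpy as np, cv2
def world(f):
    """per-pixel world points from depth"""
    h,w=f["range_z"].shape
    K=np.array([[f["fx"],0,f["cx"]],[0,f["fy"],f["cy"]],[0,0,1.]])
    u,v=np.meshgrid(np.arange(w),np.arange(h))
    p=cv2.undistortPoints(np.stack([u,v],-1).reshape(-1,1,2).astype(np.float64),K,np.array(f["dist"],float)).reshape(h,w,2)
    z=f["range_z"].astype(float)
    c=np.dstack([p[...,0]*z,p[...,1]*z,z])
    R=cv2.Rodrigues(np.array(f["rvec"],float))[0]
    W=(c-np.array(f["tvec"],float).ravel())@R
    W[z<=0]=np.nan
    return W
E
python3 - <<'E'
from h import *
for n in ("scene","top"):
    f=grab_frame(n); np.save(f"/tmp/{n}.npy",f,allow_pickle=True); cv2.imwrite(f"pics/{n}0.png",f["pixels"])
    R=cv2.Rodrigues(np.array(f["rvec"],float))[0]; print(n,-R.T@np.array(f["tvec"],float).ravel(), R[2])
print(state())
E
```

```text
scene [ 1.29654403 -0.53561239  0.86866427] [-0.67776016  0.35882726 -0.64178202]
top [ 0.3838473  -0.08873613  1.42790635] [ 0.10020653 -0.02382586 -0.99468135]
{'time': 0.1, 'joint_pos': array([-1.26603854e+00,  5.33321574e-02,  1.61415984e+00,  2.53888413e-05,
        1.47602223e+00, -1.19006554e-01]), 'joint_vel': array([ 0.00036805, -0.00094621, -0.00360982, -0.00033736, -0.00016957,
       -0.00060703]), 'joint_efforts': array([ 1.12235703e-04, -3.94903636e+01, -3.71363032e+01, -8.04378192e-05,
        3.92898306e-03,  1.42715118e-05]), 'tool_pos': array([ 0.25683519, -0.56919356,  0.24415845]), 'tool_rot': array([-9.57814583e-04,  9.77636630e-01,  2.10299066e-01, -7.65232961e-05]), 'contact_force': array([ 0.15941598, -0.70019803,  0.02076191]), 'ft_torque': array([ 0.00543513,  0.06963511, -0.02635097]), 'grasp_force': 0.0, 'gripper_width': 1.000295791554231}
```

View pics/top0.png

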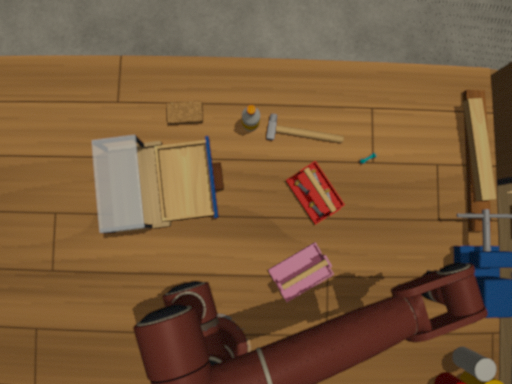

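View pics/scene0.png

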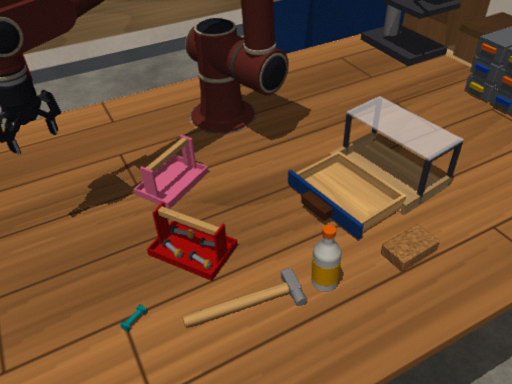

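The top view shows the red tray at about (315,192), the pink look-alike at (300,270), the drawer centre at (187,180), its pull at (217,177), the glue at (251,117), the hammer at (300,132) and the cork block at (185,112). In the scene view, the red tray's bar is near (192,220) and all four bolts are in the tray.

```bash
python3 - <<'E'
from h import *
for n in ("top","scene"):
    f=np.load(f"/tmp/{n}.npy",allow_pickle=True).item(); W=world(f); hsv=cv2.cvtColor(f["pixels"],cv2.COLOR_BGR2HSV)
    H,S,V=[hsv[...,i].astype(int) for i in range(3)]
    X,Y,Z=W[...,0],W[...,1],W[...,2]
    def rep(name,m):
        P=W[m]; P=P[~np.isnan(P).any(1)]
        if len(P)<5: print(n,name,len(P)); return
        r=cv2.minAreaRect((P[:,:2]*1000).astype(np.float32))
        print(n,name,len(P),"c",np.round(r[0],1),"sz",np.round(r[1],1),"ang",round(r[2],1),"z",np.round(np.percentile(P[:,2],[2,50,98]),3))
        return P
    red=(H<6)|(H>174); red&=(S>190)&(V>90)
    k,l,st,_=cv2.connectedComponentsWithStats(red.astype(np.uint8))
    for i in range(1,k):
        if st[i,4]>60: rep(f"red{st[i,:4]}",l==i)
    # bar: high points around tray
    if n=="top": box=(slice(150,235),slice(270,355))
    else: box=(slice(195,285),slice(135,250))
    b=np.zeros_like(red); b[box]=1
    rep("bar",b&(Z>.092)&(H>8)&(H<30)); rep("rim",b&red&(Z<.03)&(Z>.014))
    blue=(H>100)&(H<130)&(S>150); b2=np.zeros_like(red)
    b2[(slice(130,225),slice(195,225)) if n=="top" else (slice(160,240),slice(280,370))]=1
    P=rep("blue",b2&blue); rep("bluetop",b2&blue&(Z>.05))
    b3=np.zeros_like(red)
    b3[(slice(130,240),slice(85,160)) if n=="top" else (slice(90,190),slice(340,470))]=1
    rep("cover",b3&(Z>.135)&(Z<.175))
    rep("pull",b2&(Z>.035)&(Z<.056)&~blue&(V<130))
    g=np.zeros_like(red)
    g[(slice(95,135),slice(235,262)) if n=="top" else (slice(222,295),slice(310,345))]=1
    rep("glue",g&(Z>.05))
E
```

```text
top red[308 162  36  48] 312 c [ 541.5 -350.7] sz [176.   47.4] ang 34.7 z [-0.003  0.004  0.104]
top red[287 169  46  55] 798 c [ 506.6 -300.1] sz [176.6  69.5] ang 34.2 z [-0.003  0.003  0.039]
top bar 296 c [ 520.7 -315.1] sz [167.7  30.2] ang 33.5 z [0.097 0.107 0.113]
top rim 130 c [ 520.7 -320.5] sz [177.1 118.8] ang 34.0 z [0.015 0.019 0.027]
top blue 141 c [561.2  23.7] sz [256.8   6.8] ang 8.2 z [0.046 0.053 0.059]
top bluetop 120 c [561.2  23.6] sz [256.8   6.7] ang 8.1 z [0.05  0.054 0.059]
top cover 4151 c [523.7 302.1] sz [285.  138.6] ang 8.3 z [0.149 0.154 0.16 ]
top pull 411 c [566.4  11.8] sz [270.4  42.4] ang 8.3 z [0.039 0.048 0.055]
top glue 349 c [754.7 -98.4] sz [54.8 59.4] ang 1.1 z [0.056 0.115 0.171]
scene red[147 223  78  57] 1681 c [ 512.2 -309.7] sz [184.3 166.2] ang 35.0 z [0.    0.005 0.101]
scene red[225 236  12  19] 97 c [ 574.  -245.2] sz [23.7 60.4] ang 61.3 z [0.001 0.018 0.054]
scene bar 581 c [ 525.8 -324.8] sz [175.5  40.7] ang 35.1 z [0.094 0.107 0.111]
scene rim 375 c [ 524.2 -326.6] sz [184.8 124.4] ang 35.2 z [0.014 0.021 0.025]
scene blue 859 c [570.8  21.9] sz [269.8  15.9] ang 8.1 z [0.012 0.043 0.056]
scene bluetop 316 c [570.   20.8] sz [266.6  14.3] ang 8.9 z [0.05  0.053 0.057]
scene cover 3402 c [527.8 298.1] sz [288.4 144.1] ang 8.3 z [0.144 0.156 0.159]
scene pull 628 c [567.5  86.3] sz [270.1 210.8] ang 0.9 z [0.036 0.046 0.055]
scene glue 1132 c [ 768.9 -109.9] sz [59.4 46.1] ang 42.5 z [0.053 0.109 0.17 ]
```

send_rows --steps '[{"translation": [2, -0.7, 0], "delta_rot": [0, 0, -0.02], "jaw": 8.5}, {"translation": [5.5, -1.9, 0], "delta_rot": [0, 0, -0.04], "jaw": 8.5}, {"translation": [9.5, -3.2, 0], "delta_rot": [0, 0, -0.06], "jaw": 8.5}, {"translation": [13.5, -4.6, 0], "delta_rot": [0, 0, -0.08], "jaw": 8.5}, {"translation": [17.5, -5.9, 0], "delta_rot": [0, 0, -0.1], "jaw": 8.5}, {"translation": [21.5, -7.3, 0], "delta_rot": [0, 0, -0.13], "jaw": 8.5}, {"translation": [25, -8.5, 0], "delta_rot": [0, 0, -0.16], "jaw": 8.5}, {"translation": [27, -9.1, 0], "delta_rot": [0, 0, -0.178], "jaw": 8.5}]'

```text
time: 0.9
tool_pos: [0.4672, -0.3733, 0.2447]
tool_rot: [-0.001, 0.955, 0.298, 0.0]
contact_force: [-0.6, -0.6, -0.9]
gripper_width: 0.99
grasp_force: 0.0
```

```bash
cat >> h.py <<'E'
from scipy.spatial.transform import Rotation as Ro
def todo(target, yaw=None):
    """print shift (cm) in tool axes and turn to reach target (mm) with tool x at yaw (deg), pointing down"""
    s=state(); q=s["tool_rot"]; R=Ro.from_quat([q[1],q[2],q[3],q[0]])
    print("t",round(s["time"],2),"tcp mm",np.round(np.array(s["tool_pos"])*1000,1),"F",np.round(s["contact_force"],1),"w",round(s["gripper_width"],3),"g",round(s["grasp_force"],1))
    a=R.as_matrix()[:,0]; print("tool yaw",round(np.degrees(np.arctan2(a[1],a[0])),2),"z",np.round(R.as_matrix()[:,2],3))
    d=np.array(target)/1000-s["tool_pos"]; print("shift cm",np.round(R.inv().apply(d)*100,2))
    if yaw is not None:
        c,si=np.cos(np.radians(yaw)),np.sin(np.radians(yaw))
        G=Ro.from_matrix(np.array([[c,si,0],[si,-c,0],[0,0,-1.]])); print("rot",np.round((R.inv()*G).as_rotvec(),4))
E
python3 - <<'E'
from h import *
todo([522,-322,200],34.5)
f=grab_frame("wrist"); np.save("/tmp/wrist.npy",f,allow_pickle=True); cv2.imwrite("pics/w1.png",f["pixels"])
W=world(f);hsv=cv2.cvtColor(f["pixels"],cv2.COLOR_BGR2HSV);H,S,V=[hsv[...,i].astype(int) for i in range(3)]
b=(W[...,2]>.096)&(W[...,2]<.12)&(abs(W[...,0]-.522)<.12)&(abs(W[...,1]+.322)<.12)&(H>8)&(H<30)
n,l,st,_=cv2.connectedComponentsWithStats(b.astype(np.uint8))
for i in range(1,n):
    if st[i,4]>200:
        P=W[l==i]; r=cv2.minAreaRect((P[:,:2]*1000).astype(np.float32)); print(st[i],r,np.percentile(P[:,2],[5,50,95]))
E
```

```text
t 0.9 tcp mm [ 467.2 -373.3  244.7] F [-0.6 -0.6 -0.9] w 0.99 g 0.0
tool yaw 34.67 z [-0.     0.001 -1.   ]
shift cm [ 7.42 -1.1   4.48]
rot [-0.0011 -0.0004  0.003 ]
[ 240    0   22  187 3717] ((516.6696166992188, -329.8362731933594), (140.27366638183594, 15.696121215820312), 34.271427154541016) [0.10702346 0.10834752 0.1095131 ]
```

View pics/w1.png

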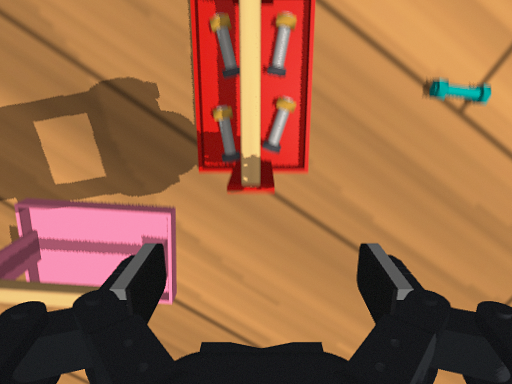

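The wrist view shows the red tray's bar running vertically at column 250, with its near end at row 187. The four bolts lie at (223,43), (282,43), (227,132) and (278,122), two on each side of the bar, so the load is balanced. The bar is 140 mm in view, so I take its middle as (526,-323).

send_rows --steps '[{"translation": [1.5, -0.2, 0.5], "delta_rot": [0, 0, 0.005], "jaw": 8.5}, {"translation": [4, -0.4, 1.2], "delta_rot": [0, 0, 0.005], "jaw": 8.5}, {"translation": [6.5, -0.7, 2.5], "delta_rot": [0, 0, 0.005], "jaw": 8.5}, {"translation": [7.7, -0.8, 4], "delta_rot": [0, 0, 0.005], "jaw": 8.5}, {"translation": [7.7, -0.8, 6], "delta_rot": [0, 0, 0.005], "jaw": 8.5}, {"translation": [7.7, -0.8, 8], "delta_rot": [0, 0, 0.005], "jaw": 8.5}, {"translation": [7.7, -0.8, 9.5], "delta_rot": [0, 0, 0.005], "jaw": 8.5}, {"translation": [7.7, -0.8, 10], "delta_rot": [0, 0, 0.005], "jaw": 8.5}]'

```text
time: 1.75
tool_pos: [0.5231, -0.3249, 0.1422]
tool_rot: [-0.002, 0.956, 0.294, -0.001]
contact_force: [-1.1, 0.3, -0.3]
gripper_width: 0.995
grasp_force: 0.0
```

```bash
python3 - <<'E'
from h import *
todo([526,-323,95],34.3)
f=grab_frame("wrist"); g=grab_frame("top")
for n,f in (("w",f),("t",g)):
    W=world(f);hsv=cv2.cvtColor(f["pixels"],cv2.COLOR_BGR2HSV);H,S,V=[hsv[...,i].astype(int) for i in range(3)]
    near=(abs(W[...,0]-.522)<.13)&(abs(W[...,1]+.322)<.13)
    for nm,m in (("bar",near&(W[...,2]>.1)&(W[...,2]<.115)&(H>8)&(H<30)),("rim",near&((H<6)|(H>174))&(S>180)&(V>60)&(W[...,2]>.016)&(W[...,2]<.027))):
        P=W[m]
        if len(P)>20: print(n,nm,len(P),cv2.minAreaRect((P[:,:2]*1000).astype(np.float32)))
E
```

```text
t 1.75 tcp mm [ 523.1 -324.9  142.2] F [-1.1  0.3 -0.3] w 0.995 g 0.0
tool yaw 34.17 z [-0.004  0.003 -1.   ]
shift cm [0.35 0.02 4.72]
rot [-0.0044  0.0016 -0.0023]
w bar 8227 ((523.6021728515625, -325.20989990234375), (160.6831512451172, 16.19880485534668), 34.182945251464844)
w rim 4009 ((523.7864379882812, -324.962890625), (180.12799072265625, 120.04347229003906), 34.34836196899414)
t bar 159 ((523.7772216796875, -319.64434814453125), (167.64633178710938, 18.39777946472168), 34.18119430541992)
t rim 42 ((527.2467651367188, -316.79302978515625), (162.28843688964844, 119.41911315917969), 34.88996124267578)
```

send_rows --steps '[{"translation": [0, 0, 1], "delta_rot": [-0.003, 0.001, 0], "jaw": 8.5}, {"translation": [0, 0, 2.3], "delta_rot": [-0.003, 0.001, 0], "jaw": 8.5}, {"translation": [0, 0, 3.5], "delta_rot": [-0.003, 0.001, 0], "jaw": 8.5}, {"translation": [0, 0, 4.4], "delta_rot": [-0.003, 0.001, 0], "jaw": 8.5}, {"translation": [0, 0, 4.7], "delta_rot": [-0.003, 0.001, 0], "jaw": 8.5}, {"translation": [0, 0, 4.7], "delta_rot": [-0.003, 0.001, 0], "jaw": 8.5}, {"translation": [0, 0, 4.7], "delta_rot": [-0.003, 0.001, 0], "jaw": 6}, {"translation": [0, 0, 4.7], "delta_rot": [-0.003, 0.001, 0], "jaw": 4}]'

```text
time: 2.65
tool_pos: [0.5251, -0.3258, 0.0991]
tool_rot: [0.002, 0.956, 0.294, 0.001]
contact_force: [-0.3, -0.4, 0.5]
gripper_width: 0.691
grasp_force: 0.0
```

send_rows --steps '[{"translation": [0, 0, 0], "delta_rot": [0, 0, 0], "jaw": 3}, {"translation": [0, 0, 0], "delta_rot": [0, 0, 0], "jaw": 2.4}, {"translation": [0, 0, 0], "delta_rot": [0, 0, 0], "jaw": 2}, {"translation": [0, 0, 0], "delta_rot": [0, 0, 0], "jaw": 1.7}, {"translation": [0, 0, 0], "delta_rot": [0, 0, 0], "jaw": 1.4}, {"translation": [0, 0, 0], "delta_rot": [0, 0, 0], "jaw": 0.5}, {"translation": [0, 0, 0], "delta_rot": [0, 0, 0], "jaw": 0.5}, {"translation": [0, 0, 0], "delta_rot": [0, 0, 0], "jaw": 0.5}]'

```text
time: 3.45
tool_pos: [0.5243, -0.3249, 0.0983]
tool_rot: [0.0, 0.956, 0.294, 0.001]
contact_force: [-3.4, 3.9, 3.7]
gripper_width: 0.17
grasp_force: 58.7
```

```bash
python3 - <<'E'
from h import *
todo([523.6,-325.2,95],34.3)
E
```

```text
t 3.45 tcp mm [ 524.3 -324.9   98.3] F [-3.4  3.9  3.7] w 0.17 g 58.7
tool yaw 34.2 z [ 0.001 -0.    -1.   ]
shift cm [-0.08 -0.01  0.33]
rot [ 0.0011 -0.0008 -0.0017]
```

send_rows --steps '[{"translation": [0, 0, -0.1], "delta_rot": [0, 0, 0], "jaw": 0.5}, {"translation": [0, 0, -0.4], "delta_rot": [0, 0, 0], "jaw": 0.5}, {"translation": [0, 0, -0.9], "delta_rot": [0, 0, 0], "jaw": 0.5}, {"translation": [0, 0, -1.5], "delta_rot": [0, 0, 0], "jaw": 0.5}, {"translation": [0, 0, -2.1], "delta_rot": [0, 0, 0], "jaw": 0.5}, {"translation": [0, 0, -2.6], "delta_rot": [0, 0, 0], "jaw": 0.5}, {"translation": [0, 0, -2.9], "delta_rot": [0, 0, 0], "jaw": 0.5}, {"translation": [0, 0, -3], "delta_rot": [0, 0, 0], "jaw": 0.5}]'

```text
time: 4.25
tool_pos: [0.5249, -0.3257, 0.1291]
tool_rot: [0.002, 0.956, 0.294, 0.001]
contact_force: [0.0, -0.3, -6.6]
gripper_width: 0.174
grasp_force: 58.6
```

```bash
python3 - <<'E'
from h import *
todo([553,111.4,200],8.3)
f=grab_frame("wrist"); cv2.imwrite("pics/w2.png",f["pixels"])
f=grab_frame("scene"); W=world(f);hsv=cv2.cvtColor(f["pixels"],cv2.COLOR_BGR2HSV);H,S,V=[hsv[...,i].astype(int) for i in range(3)]
cv2.imwrite("pics/s2.png",cv2.resize(f["pixels"][130:300,100:320],None,fx=3,fy=3))
E
```

```text
t 4.25 tcp mm [ 524.9 -325.7  129.1] F [ 0.  -0.3 -6.6] w 0.174 g 58.6
tool yaw 34.19 z [ 0.003 -0.003 -1.   ]
shift cm [ 26.9  -34.54  -7.2 ]
rot [ 0.0037 -0.0023  0.4519]
```

View pics/s2.png

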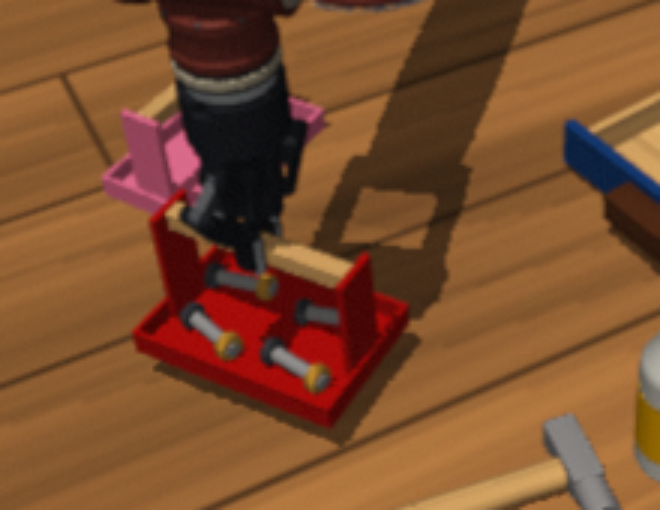

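The tray hangs level in the close-up, its rim near (140,335)–(335,425), and all four bolts are still in it. I'll lift straight up first, then rotate in place.

send_rows --steps '[{"translation": [0, 0, -0.3], "delta_rot": [0.003, -0.002, 0], "jaw": 0.5}, {"translation": [0, 0, -1], "delta_rot": [0.003, -0.002, 0], "jaw": 0.5}, {"translation": [0, 0, -2.1], "delta_rot": [0.003, -0.002, 0], "jaw": 0.5}, {"translation": [0, 0, -3.4], "delta_rot": [0.003, -0.002, 0], "jaw": 0.5}, {"translation": [0, 0, -4.7], "delta_rot": [0.003, -0.002, 0], "jaw": 0.5}, {"translation": [0, 0, -6], "delta_rot": [0.003, -0.002, 0], "jaw": 0.5}, {"translation": [0, 0, -6.9], "delta_rot": [0.003, -0.002, 0], "jaw": 0.5}, {"translation": [0, 0, -7.2], "delta_rot": [0.003, -0.002, 0], "jaw": 0.5}]'

```text
time: 5.15
tool_pos: [0.5251, -0.3259, 0.2026]
tool_rot: [0.002, 0.956, 0.294, 0.0]
contact_force: [0.1, -0.4, -7.1]
gripper_width: 0.172
grasp_force: 58.7
```

send_rows --steps '[{"translation": [0, 0, 0], "delta_rot": [0, 0, 0.01], "jaw": 0.5}, {"translation": [0, 0, 0], "delta_rot": [0, 0, 0.03], "jaw": 0.5}, {"translation": [0, 0, 0], "delta_rot": [0, 0, 0.06], "jaw": 0.5}, {"translation": [0, 0, 0], "delta_rot": [0, 0, 0.1], "jaw": 0.5}, {"translation": [0, 0, 0], "delta_rot": [0, 0, 0.14], "jaw": 0.5}, {"translation": [0, 0, 0], "delta_rot": [0, 0, 0.18], "jaw": 0.5}, {"translation": [0, 0, 0], "delta_rot": [0, 0, 0.22], "jaw": 0.5}, {"translation": [0, 0, 0], "delta_rot": [0, 0, 0.26], "jaw": 0.5}]'

```text
time: 5.95
tool_pos: [0.5239, -0.325, 0.1989]
tool_rot: [-0.001, 0.986, 0.166, -0.001]
contact_force: [0.1, 0.4, -6.9]
gripper_width: 0.175
grasp_force: 58.7
```

send_rows --steps '[{"translation": [0, 0, 0], "delta_rot": [0, 0, 0.04], "jaw": 0.5}, {"translation": [0, 0, 0], "delta_rot": [0, 0, 0.08], "jaw": 0.5}, {"translation": [0, 0, 0], "delta_rot": [0, 0, 0.115], "jaw": 0.5}, {"translation": [0, 0, 0], "delta_rot": [0, 0, 0.145], "jaw": 0.5}, {"translation": [0, 0, 0], "delta_rot": [0, 0, 0.17], "jaw": 0.5}, {"translation": [0, 0, 0], "delta_rot": [0, 0, 0.185], "jaw": 0.5}, {"translation": [0, 0, 0], "delta_rot": [0, 0, 0.192], "jaw": 0.5}, {"translation": [0, 0, 0], "delta_rot": [0, 0, 0.192], "jaw": 0.5}]'

```text
time: 6.75
tool_pos: [0.5244, -0.3253, 0.2002]
tool_rot: [0.0, 0.997, 0.072, -0.0]
contact_force: [-0.2, 0.3, -7.2]
gripper_width: 0.172
grasp_force: 58.7
```

```bash
python3 - <<'E'
from h import *
todo([553,111.4,200],8.3)
E
```

```text
t 6.75 tcp mm [ 524.4 -325.3  200.2] F [-0.2  0.3 -7.2] w 0.172 g 58.7
tool yaw 8.29 z [-0.001 -0.    -1.   ]
shift cm [  9.13 -42.8    0.  ]
rot [ 0.0003  0.001  -0.0002]
```

send_rows --steps '[{"translation": [0.06, -0.3, 0], "delta_rot": [0, 0, 0], "jaw": 0.5}, {"translation": [0.21, -1, 0], "delta_rot": [0, 0, 0], "jaw": 0.5}, {"translation": [0.45, -2.1, 0], "delta_rot": [0, 0, 0], "jaw": 0.5}, {"translation": [0.77, -3.6, 0], "delta_rot": [0, 0, 0], "jaw": 0.5}, {"translation": [1.17, -5.5, 0], "delta_rot": [0, 0, 0], "jaw": 0.5}, {"translation": [1.62, -7.6, 0], "delta_rot": [0, 0, 0], "jaw": 0.5}, {"translation": [2.08, -9.8, 0], "delta_rot": [0, 0, 0], "jaw": 0.5}, {"translation": [2.55, -12, 0], "delta_rot": [0, 0, 0], "jaw": 0.5}]'

```text
time: 7.55
tool_pos: [0.5322, -0.2004, 0.2003]
tool_rot: [-0.0, 0.997, 0.073, -0.0]
contact_force: [0.6, 0.1, -6.6]
gripper_width: 0.174
grasp_force: 58.7
```

send_rows --steps '[{"translation": [0.47, -2.2, 0], "delta_rot": [0, 0, 0], "jaw": 0.5}, {"translation": [0.94, -4.4, 0], "delta_rot": [0, 0, 0], "jaw": 0.5}, {"translation": [1.4, -6.6, 0], "delta_rot": [0, 0, 0], "jaw": 0.5}, {"translation": [1.87, -8.8, 0], "delta_rot": [0, 0, 0], "jaw": 0.5}, {"translation": [2.34, -11, 0], "delta_rot": [0, 0, 0], "jaw": 0.5}, {"translation": [2.81, -13.2, 0], "delta_rot": [0, 0, 0], "jaw": 0.5}, {"translation": [3.28, -15.4, 0], "delta_rot": [0, 0, 0], "jaw": 0.5}, {"translation": [3.74, -17.6, 0], "delta_rot": [0, 0, 0], "jaw": 0.5}]'

```text
time: 8.35
tool_pos: [0.5433, -0.0209, 0.2002]
tool_rot: [0.0, 0.997, 0.073, -0.0]
contact_force: [0.2, -0.7, -6.9]
gripper_width: 0.173
grasp_force: 58.7
```

send_rows --steps '[{"translation": [0.47, -2.2, 0], "delta_rot": [0, 0, 0], "jaw": 0.5}, {"translation": [0.94, -4.4, 0], "delta_rot": [0, 0, 0], "jaw": 0.5}, {"translation": [1.38, -6.5, 0], "delta_rot": [0, 0, 0], "jaw": 0.5}, {"translation": [1.79, -8.4, 0], "delta_rot": [0, 0, 0], "jaw": 0.5}, {"translation": [2.13, -10, 0], "delta_rot": [0, 0, 0], "jaw": 0.5}, {"translation": [2.4, -11.3, 0], "delta_rot": [0, 0, 0], "jaw": 0.5}, {"translation": [2.6, -12.2, 0], "delta_rot": [0, 0, 0], "jaw": 0.5}, {"translation": [2.7, -12.7, 0], "delta_rot": [0, 0, 0], "jaw": 0.5}]'

```text
time: 9.15
tool_pos: [0.5522, 0.1071, 0.2001]
tool_rot: [0.0, 0.997, 0.073, -0.0]
contact_force: [-1.4, -0.7, -6.7]
gripper_width: 0.172
grasp_force: 58.7
```

```bash
cat > look.py <<'E'
from h import *
import sys
th=np.radians(8.3); ex=np.array([np.cos(th),np.sin(th)]); ey=np.array([-np.sin(th),np.cos(th)]); O=np.array([.5352,.2332])
todo([553,111.4,200],8.3)
for n in ("wrist","scene"):
    f=grab_frame(n); W=world(f);hsv=cv2.cvtColor(f["pixels"],cv2.COLOR_BGR2HSV);H,S,V=[hsv[...,i].astype(int) for i in range(3)]
    cv2.imwrite(f"pics/{sys.argv[1]}_{n}.png",f["pixels"])
    L=np.dstack([(W[...,:2]-O)@ex,(W[...,:2]-O)@ey])*1000
    near=(abs(L[...,0])<200)&(L[...,1]>-280)&(L[...,1]<150)
    Z=W[...,2]
    red=((H<6)|(H>174))&(S>180)&(V>60); blue=(H>100)&(H<130)&(S>150)
    for nm,m in (("red",near&red&(Z<.2)),("bluetop",near&blue&(Z>.05)&(Z<.06)),("drawer walls",near&~red&~blue&(Z>.04)&(Z<.05)&(L[...,1]<0)&(H>10)&(H<30)&(V>110)),("bar",near&(Z>.09)&(H>8)&(H<30)&(S>60)&(S<190))):
        P=L[m]; z=Z[m]
        if len(P)>30: print(n,nm,len(P),"x",np.round(np.percentile(P[:,0],[1,99]),1),"y",np.round(np.percentile(P[:,1],[1,50,99]),1),"z",np.round(np.percentile(z,[1,50,99]),3),[np.round(q,1) for q in cv2.minAreaRect(P.astype(np.float32))])
E
python3 look.py a
```

```text
t 9.15 tcp mm [552.2 107.1 200.1] F [-1.4 -0.7 -6.7] w 0.172 g 58.7
tool yaw 8.34 z [-0.001 -0.001 -1.   ]
shift cm [ 0.14 -0.42  0.01]
rot [0.0005 0.0009 0.0007]
wrist red 22686 x [-81.1  86.6] y [-187.1 -112.3  -68.7] z [0.104 0.106 0.17 ] [array([  -2.3, -119.1]), array([188.8, 164.6]), np.float64(4.8)]
wrist bluetop 2999 x [-95.1 133.8] y [-217.3 -212.6 -207. ] z [0.051 0.054 0.056] [array([  17.2, -212.7]), array([236.3,  11.5]), np.float64(0.5)]
wrist drawer walls 7418 x [-95.4 123.7] y [-247.  -141.6  -37.1] z [0.042 0.045 0.049] [array([   7.9, -142.2]), array([232.7, 211.9]), np.float64(0.0)]
wrist bar 14382 x [-60.1  84.5] y [-174.  -128.1   -2. ] z [0.116 0.21  0.252] [array([ 14.1, -91.5]), array([191.1, 189.6]), np.float64(86.6)]
scene red 2271 x [-88.   91.1] y [-189.3 -131.6  -68.1] z [0.101 0.114 0.196] [array([ -2.2, -29.3]), array([184.6, 325.4]), np.float64(1.5)]
scene bluetop 317 x [-126.1  136.3] y [-220.9 -216.2 -209.3] z [0.05  0.053 0.058] [array([   4.4, -215.3]), array([ 14.3, 267.4]), np.float64(89.5)]
scene drawer walls 294 x [-120.7  126.6] y [-196.5 -104.9  -37.2] z [0.04  0.044 0.048] [array([   2.1, -116.5]), array([163.5, 250.5]), np.float64(89.2)]
scene bar 886 x [-100.7  145.3] y [-188.2 -133.7  134.7] z [0.099 0.204 0.501] [array([  2.9, -27.4]), array([288.7, 326.7]), np.float64(0.4)]
```

View pics/a_scene.png

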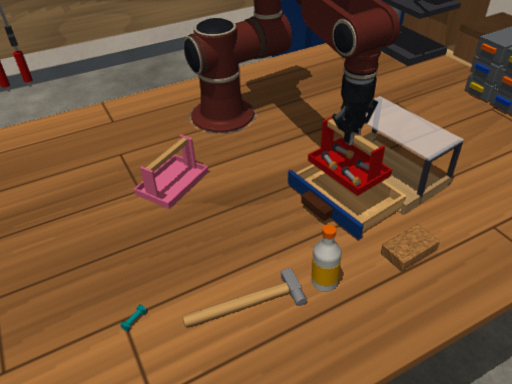

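View pics/a_wrist.png

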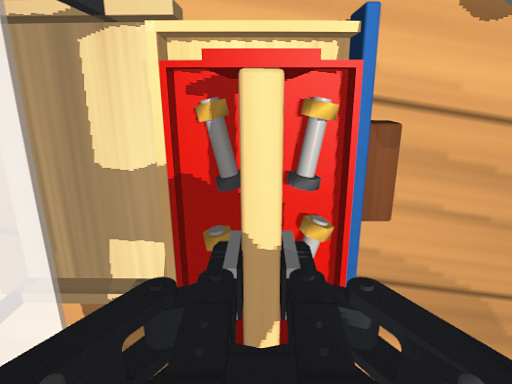

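In the scene view, the tray hangs level over the open drawer at about (350,165) with its bolts in it. In the wrist view, the tray lies inside the drawer's outline: the blue front is on the right at columns 355–375 and the drawer's back wall is at row 28. I'll correct by 2–3 mm and lower it.

send_rows --steps '[{"translation": [0.1, -0.15, 0.3], "delta_rot": [0, 0, 0], "jaw": 0.5}, {"translation": [0.2, -0.3, 0.9], "delta_rot": [0, 0, 0], "jaw": 0.5}, {"translation": [0.2, -0.3, 1.7], "delta_rot": [0, 0, 0], "jaw": 0.5}, {"translation": [0.2, -0.3, 2.6], "delta_rot": [0, 0, 0], "jaw": 0.5}, {"translation": [0.2, -0.3, 3.5], "delta_rot": [0, 0, 0], "jaw": 0.5}, {"translation": [0.2, -0.3, 4.3], "delta_rot": [0, 0, 0], "jaw": 0.5}, {"translation": [0.2, -0.3, 4.9], "delta_rot": [0, 0, 0], "jaw": 0.5}, {"translation": [0.2, -0.3, 5.2], "delta_rot": [0, 0, 0], "jaw": 0.5}]'

```text
time: 10.05
tool_pos: [0.5533, 0.1094, 0.1469]
tool_rot: [0.0, 0.997, 0.072, -0.001]
contact_force: [0.3, -0.6, -6.6]
gripper_width: 0.173
grasp_force: 58.7
```

send_rows --steps '[{"translation": [0, 0, 0.4], "delta_rot": [0, 0, 0], "jaw": 0.5}, {"translation": [0, 0, 0.9], "delta_rot": [0, 0, 0], "jaw": 0.5}, {"translation": [0, 0, 1.4], "delta_rot": [0, 0, 0], "jaw": 0.5}, {"translation": [0, 0, 1.9], "delta_rot": [0, 0, 0], "jaw": 0.5}, {"translation": [0, 0, 2.3], "delta_rot": [0, 0, 0], "jaw": 0.5}, {"translation": [0, 0, 2.6], "delta_rot": [0, 0, 0], "jaw": 0.5}, {"translation": [0, 0, 2.8], "delta_rot": [0, 0, 0], "jaw": 0.5}, {"translation": [0, 0, 2.9], "delta_rot": [0, 0, 0], "jaw": 0.5}]'

```text
time: 10.85
tool_pos: [0.5537, 0.1094, 0.1188]
tool_rot: [0.0, 0.997, 0.072, -0.001]
contact_force: [0.2, 0.2, -7.1]
gripper_width: 0.174
grasp_force: 58.7
```

```bash
python3 - <<'E'
from h import *
todo([553,111.4,112.3],8.3)
E
```

```text
t 10.85 tcp mm [553.7 109.4 118.8] F [ 0.2  0.2 -7.1] w 0.174 g 58.7
tool yaw 8.3 z [-0.001 -0.001 -1.   ]
shift cm [-0.04 -0.21  0.65]
rot [ 0.0004  0.0011 -0.0001]
```

send_rows --steps '[{"translation": [0, 0, 0.1], "delta_rot": [0, 0.001, 0], "jaw": 0.5}, {"translation": [0, 0, 0.2], "delta_rot": [0, 0.001, 0], "jaw": 0.5}, {"translation": [0, 0, 0.3], "delta_rot": [0, 0.001, 0], "jaw": 0.5}, {"translation": [0, 0, 0.4], "delta_rot": [0, 0.001, 0], "jaw": 0.5}, {"translation": [0, 0, 0.47], "delta_rot": [0, 0.001, 0], "jaw": 0.5}, {"translation": [0, 0, 0.54], "delta_rot": [0, 0.001, 0], "jaw": 0.5}, {"translation": [0, 0, 0.58], "delta_rot": [0, 0.001, 0], "jaw": 0.5}, {"translation": [0, 0, 0.58], "delta_rot": [0, 0.001, 0], "jaw": 0.5}]'

```text
time: 11.65
tool_pos: [0.5537, 0.1094, 0.1132]
tool_rot: [0.0, 0.997, 0.072, -0.0]
contact_force: [-0.1, -0.3, -7.0]
gripper_width: 0.177
grasp_force: 58.7
```

send_rows --steps '[{"translation": [0, 0, 0.03], "delta_rot": [0, 0, 0], "jaw": 0.5}, {"translation": [0, 0, 0.06], "delta_rot": [0, 0, 0], "jaw": 0.5}, {"translation": [0, 0, 0.09], "delta_rot": [0, 0, 0], "jaw": 0.5}, {"translation": [0, 0, 0.12], "delta_rot": [0, 0, 0], "jaw": 0.5}, {"translation": [0, 0, 0.14], "delta_rot": [0, 0, 0], "jaw": 0.5}, {"translation": [0, 0, 0.16], "delta_rot": [0, 0, 0], "jaw": 0.5}, {"translation": [0, 0, 0.16], "delta_rot": [0, 0, 0], "jaw": 0.5}, {"translation": [0, 0, 0.16], "delta_rot": [0, 0, 0], "jaw": 0.5}]'

```text
time: 12.45
tool_pos: [0.5539, 0.1095, 0.1123]
tool_rot: [0.0, 0.997, 0.072, 0.0]
contact_force: [-4.4, 0.9, 0.5]
gripper_width: 0.172
grasp_force: 59.7
```

The weight is off the wrist (−7 N to about 0 N), so the tray is standing on the drawer floor. Releasing now.

send_rows --steps '[{"translation": [0, 0, 0], "delta_rot": [0, 0, 0], "jaw": 1.5}, {"translation": [0, 0, 0], "delta_rot": [0, 0, 0], "jaw": 1.8}, {"translation": [0, 0, 0], "delta_rot": [0, 0, 0], "jaw": 2.2}, {"translation": [0, 0, 0], "delta_rot": [0, 0, 0], "jaw": 2.8}, {"translation": [0, 0, 0], "delta_rot": [0, 0, 0], "jaw": 3.6}, {"translation": [0, 0, 0], "delta_rot": [0, 0, 0], "jaw": 4.5}, {"translation": [0, 0, 0], "delta_rot": [0, 0, 0], "jaw": 5}, {"translation": [0, 0, 0], "delta_rot": [0, 0, 0], "jaw": 5}]'

```text
time: 13.25
tool_pos: [0.5538, 0.1094, 0.1116]
tool_rot: [0.0, 0.997, 0.072, 0.0]
contact_force: [0.5, -0.0, -0.3]
gripper_width: 0.581
grasp_force: 0.0
```

send_rows --steps '[{"translation": [0, 0, -0.5], "delta_rot": [0, 0, 0], "jaw": 5}, {"translation": [0, 0, -1.5], "delta_rot": [0, 0, 0], "jaw": 5}, {"translation": [0, 0, -3], "delta_rot": [0, 0, 0], "jaw": 5}, {"translation": [0, 0, -5], "delta_rot": [0, 0, 0], "jaw": 5}, {"translation": [0, 0, -7], "delta_rot": [0, 0, 0], "jaw": 5}, {"translation": [0, 0, -9], "delta_rot": [0, 0, 0], "jaw": 4}, {"translation": [0, 0, -10.5], "delta_rot": [0, 0, 0], "jaw": 3}, {"translation": [0, 0, -11], "delta_rot": [0, 0, 0], "jaw": 2}]'

```text
time: 14.05
tool_pos: [0.555, 0.1096, 0.2251]
tool_rot: [0.0, 0.997, 0.072, 0.003]
contact_force: [0.5, -0.7, -1.1]
gripper_width: 0.235
grasp_force: 0.0
```

```bash
python3 look.py b
```

```text
t 14.05 tcp mm [555.  109.6 225.1] F [ 0.5 -0.7 -1.1] w 0.235 g 0.0
tool yaw 8.3 z [ 0.005 -0.    -1.   ]
shift cm [-0.19 -0.21  2.51]
rot [ 0.0008 -0.0051 -0.0001]
wrist red 14201 x [-84.1  88.2] y [-184.6 -121.5  -67. ] z [0.016 0.018 0.123] [array([   0.6, -123.8]), array([123.9, 178.9]), np.float64(89.9)]
wrist bluetop 3600 x [-114.6  133.1] y [-217.9 -211.5 -206.2] z [0.05  0.054 0.056] [array([   8.2, -212.1]), array([ 12.6, 253.8]), np.float64(89.7)]
wrist drawer walls 6622 x [-116.7  124.5] y [-246.7 -126.3  -37.2] z [0.041 0.045 0.049] [array([  10.8, -126. ]), array([264.7, 245.8]), np.float64(0.5)]
wrist bar 5372 x [-77.7 120.4] y [-176.  -126.1   -1.8] z [0.12  0.123 0.29 ] [array([ -1.2, -90.9]), array([272.6, 190.1]), np.float64(2.5)]
scene red 1992 x [-85.3  93. ] y [-186.3 -125.8  -66.9] z [0.014 0.028 0.122] [array([-53. , -89.3]), array([200.1, 301.2]), np.float64(87.1)]
scene bluetop 348 x [-126.8  135.7] y [-220.6 -215.4 -208.8] z [0.05  0.053 0.057] [array([   3.1, -214.4]), array([266.9,  13.3]), np.float64(0.1)]
scene drawer walls 353 x [-122.4  126.8] y [-197.   -94.5  -36.2] z [0.04  0.044 0.048] [array([   1.3, -117.2]), array([164.2, 253. ]), np.float64(89.4)]
scene bar 978 x [-94.2 144.7] y [-187.5 -131.5  133.7] z [0.1   0.126 0.526] [array([  2.8, -26.6]), array([326.9, 284.9]), np.float64(89.5)]
```

View pics/b_wrist.png

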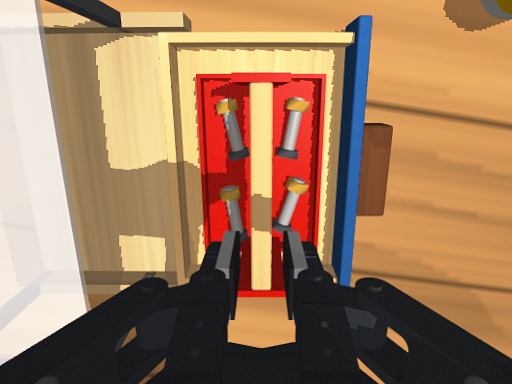

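The wrist view shows the tray standing flat in the drawer, rim from (197,75) to (327,295), with all four bolts in it. The pull is at (375,170). I'll go around in front of the pull and push with the shut fingers.

send_rows --steps '[{"translation": [0, 0.8, 0], "delta_rot": [0.001, -0.004, 0], "jaw": 1}, {"translation": [0, 2.5, 0], "delta_rot": [0.001, -0.004, 0], "jaw": 0}, {"translation": [0, 5, 0], "delta_rot": [0.001, -0.004, 0], "jaw": 0}, {"translation": [0, 8, 0], "delta_rot": [0.001, -0.004, 0], "jaw": 0}, {"translation": [0, 11, 0], "delta_rot": [0.001, -0.004, 0], "jaw": 0}, {"translation": [0, 14, 0], "delta_rot": [0.001, -0.004, 0], "jaw": 0}, {"translation": [0, 16.5, 0], "delta_rot": [0.001, -0.004, 0], "jaw": 0}, {"translation": [0, 17.6, 0], "delta_rot": [0.001, -0.004, 0], "jaw": 0}]'

```text
time: 14.95
tool_pos: [0.5785, -0.0669, 0.2201]
tool_rot: [-0.0, 0.997, 0.071, -0.003]
contact_force: [0.5, -0.1, 0.3]
gripper_width: 0.001
grasp_force: 0.0
```

send_rows --steps '[{"translation": [0, 0, 1], "delta_rot": [0, 0, 0], "jaw": 0}, {"translation": [0, 0, 3.5], "delta_rot": [0, 0, 0], "jaw": 0}, {"translation": [0, 0, 6.5], "delta_rot": [0, 0, 0], "jaw": 0}, {"translation": [0, 0, 9.5], "delta_rot": [0, 0, 0], "jaw": 0}, {"translation": [0, 0, 12.5], "delta_rot": [0, 0, 0], "jaw": 0}, {"translation": [0, 0, 15.5], "delta_rot": [0, 0, 0], "jaw": 0}, {"translation": [0, 0, 17.5], "delta_rot": [0, 0, 0], "jaw": 0}, {"translation": [0, 0, 18.3], "delta_rot": [0, 0, 0], "jaw": 0}]'

```text
time: 15.75
tool_pos: [0.5756, -0.0628, 0.0347]
tool_rot: [-0.001, 0.997, 0.073, -0.005]
contact_force: [-1.2, -0.7, -0.6]
gripper_width: 0.004
grasp_force: 0.0
```

```bash
python3 - <<'E'
from h import *
todo([571.5,-18.0,37],8.3)
f=grab_frame("wrist"); W=world(f)
th=np.radians(8.3); ex=np.array([np.cos(th),np.sin(th)]); ey=np.array([-np.sin(th),np.cos(th)]); O=np.array([.5352,.2332])
L=np.dstack([(W[...,:2]-O)@ex,(W[...,:2]-O)@ey])*1000; Z=W[...,2]
print("tcp local",(state()["tool_pos"][:2]-O)@np.c_[ex,ey]*1000)
m=(Z>.044)&(Z<.05)&(L[...,1]<-219)&(L[...,1]>-260)&(abs(L[...,0])<80); P=L[m]
if len(P): print(len(P),np.percentile(P,[1,50,99],axis=0))
cv2.imwrite("pics/c_wrist.png",f["pixels"])
E
```

```text
t 15.75 tcp mm [575.6 -62.8  34.7] F [-1.2 -0.7 -0.6] w 0.004 g 0.0
tool yaw 8.37 z [-0.01   0.002 -1.   ]
shift cm [ 0.25 -4.49 -0.22]
rot [-0.0035  0.01    0.0012]
tcp local [  -2.63417667 -298.98444779]
12370 [[ -23.019046   -248.72155022]
 [  17.92060466 -233.58265367]
 [  70.24410556 -219.0613331 ]]
```

View pics/c_wrist.png

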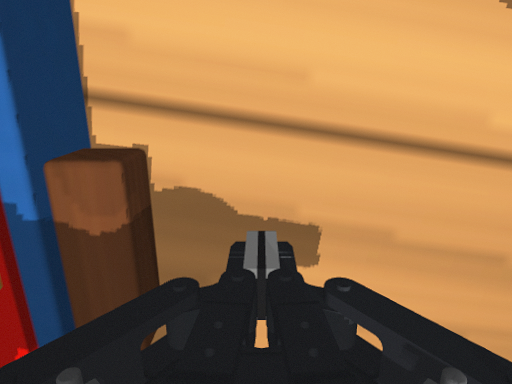

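The wrist view shows the shut fingers at (262,250), level with and in front of the pull, whose outer face is at column 150. That puts the pull face at local y −249 and the tool at −299. I'll approach slowly.

send_rows --steps '[{"translation": [0.1, -0.5, 0], "delta_rot": [-0.003, 0.008, 0], "jaw": 0}, {"translation": [0.2, -1.2, 0], "delta_rot": [-0.003, 0.008, 0], "jaw": 0}, {"translation": [0.3, -1.9, 0], "delta_rot": [-0.003, 0.008, 0], "jaw": 0}, {"translation": [0.3, -2.4, 0], "delta_rot": [-0.003, 0.008, 0], "jaw": 0}, {"translation": [0.3, -2.7, 0], "delta_rot": [-0.003, 0.008, 0], "jaw": 0}, {"translation": [0.3, -2.9, 0], "delta_rot": [-0.003, 0.008, 0], "jaw": 0}, {"translation": [0.3, -3, 0], "delta_rot": [-0.003, 0.008, 0], "jaw": 0}, {"translation": [0.3, -3.1, 0], "delta_rot": [-0.003, 0.008, 0], "jaw": 0}]'

```text
time: 16.6
tool_pos: [0.577, -0.0336, 0.0387]
tool_rot: [0.001, 0.997, 0.072, 0.002]
contact_force: [-0.8, 0.2, -0.7]
gripper_width: 0.0
grasp_force: 0.0
```

send_rows --steps '[{"translation": [0, -0.1, 0], "delta_rot": [0, 0, 0], "jaw": 0}, {"translation": [0, -0.2, 0], "delta_rot": [0, 0, 0], "jaw": 0}, {"translation": [0, -0.3, 0], "delta_rot": [0, 0, 0], "jaw": 0}, {"translation": [0, -0.4, 0], "delta_rot": [0, 0, 0], "jaw": 0}, {"translation": [0, -0.5, 0], "delta_rot": [0, 0, 0], "jaw": 0}, {"translation": [0, -0.6, 0], "delta_rot": [0, 0, 0], "jaw": 0}, {"translation": [0, -0.7, 0], "delta_rot": [0, 0, 0], "jaw": 0}, {"translation": [0, -0.8, 0], "delta_rot": [0, 0, 0], "jaw": 0}]'

```text
time: 17.4
tool_pos: [0.5758, -0.0256, 0.0387]
tool_rot: [0.001, 0.997, 0.072, 0.002]
contact_force: [-0.7, 0.1, -0.5]
gripper_width: 0.004
grasp_force: 0.0
```

send_rows --steps '[{"translation": [0, -0.1, 0], "delta_rot": [0, 0, 0], "jaw": 0}, {"translation": [0, -0.2, 0], "delta_rot": [0, 0, 0], "jaw": 0}, {"translation": [0, -0.3, 0], "delta_rot": [0, 0, 0], "jaw": 0}, {"translation": [0, -0.4, 0], "delta_rot": [0, 0, 0], "jaw": 0}, {"translation": [0, -0.5, 0], "delta_rot": [0, 0, 0], "jaw": 0}, {"translation": [0, -0.6, 0], "delta_rot": [0, 0, 0], "jaw": 0}, {"translation": [0, -0.7, 0], "delta_rot": [0, 0, 0], "jaw": 0}, {"translation": [0, -0.8, 0], "delta_rot": [0, 0, 0], "jaw": 0}]'

```text
time: 18.2
tool_pos: [0.5746, -0.0177, 0.0387]
tool_rot: [0.001, 0.997, 0.072, 0.002]
contact_force: [0.1, -2.7, -0.3]
gripper_width: 0.0
grasp_force: 1.0
```

send_rows --steps '[{"translation": [0, -0.2, 0], "delta_rot": [0, 0, 0], "jaw": 0}, {"translation": [0, -0.55, 0], "delta_rot": [0, 0, 0], "jaw": 0}, {"translation": [0, -1.05, 0], "delta_rot": [0, 0, 0], "jaw": 0}, {"translation": [0, -1.7, 0], "delta_rot": [0, 0, 0], "jaw": 0}, {"translation": [0, -2.5, 0], "delta_rot": [0, 0, 0], "jaw": 0}, {"translation": [0, -3.4, 0], "delta_rot": [0, 0, 0], "jaw": 0}, {"translation": [0, -4.3, 0], "delta_rot": [0, 0, 0], "jaw": 0}, {"translation": [0, -5.2, 0], "delta_rot": [0, 0, 0], "jaw": 0}]'

```text
time: 19.0
tool_pos: [0.567, 0.0346, 0.0387]
tool_rot: [0.001, 0.997, 0.072, 0.002]
contact_force: [0.8, -2.6, 0.3]
gripper_width: -0.001
grasp_force: 1.3
```

send_rows --steps '[{"translation": [0, -0.9, 0], "delta_rot": [0, 0, 0], "jaw": 0}, {"translation": [0, -1.8, 0], "delta_rot": [0, 0, 0], "jaw": 0}, {"translation": [0, -2.7, 0], "delta_rot": [0, 0, 0], "jaw": 0}, {"translation": [0, -3.6, 0], "delta_rot": [0, 0, 0], "jaw": 0}, {"translation": [0, -4.4, 0], "delta_rot": [0, 0, 0], "jaw": 0}, {"translation": [0, -5.2, 0], "delta_rot": [0, 0, 0], "jaw": 0}, {"translation": [0, -5.9, 0], "delta_rot": [0, 0, 0], "jaw": 0}, {"translation": [0, -6.5, 0], "delta_rot": [0, 0, 0], "jaw": 0}]'

```text
time: 19.8
tool_pos: [0.5578, 0.0987, 0.0384]
tool_rot: [0.001, 0.997, 0.072, 0.002]
contact_force: [2.2, -1.5, 1.8]
gripper_width: 0.001
grasp_force: 1.2
```

send_rows --steps '[{"translation": [0, -0.5, 0], "delta_rot": [0, 0, 0], "jaw": 0}, {"translation": [0, -0.9, 0], "delta_rot": [0, 0, 0], "jaw": 0}, {"translation": [0, -1.3, 0], "delta_rot": [0, 0, 0], "jaw": 0}, {"translation": [0, -1.6, 0], "delta_rot": [0, 0, 0], "jaw": 0}, {"translation": [0, -1.9, 0], "delta_rot": [0, 0, 0], "jaw": 0}, {"translation": [0, -2.1, 0], "delta_rot": [0, 0, 0], "jaw": 0}, {"translation": [0, -2.3, 0], "delta_rot": [0, 0, 0], "jaw": 0}, {"translation": [0, -2.5, 0], "delta_rot": [0, 0, 0], "jaw": 0}]'

```text
time: 20.6
tool_pos: [0.5542, 0.1228, 0.0384]
tool_rot: [0.001, 0.997, 0.072, 0.002]
contact_force: [1.4, -1.6, 1.7]
gripper_width: -0.002
grasp_force: 1.1
```

```bash
python3 look.py d | grep -v bar; python3 -c "
from h import *
th=np.radians(8.3);d=state()['tool_pos'][:2]-np.array([.5352,.2332]);print(d@[np.cos(th),np.sin(th)],d@[-np.sin(th),np.cos(th)])"
```

```text
t 20.6 tcp mm [554.2 122.8  38.4] F [ 1.4 -1.6  1.7] w -0.002 g 1.1
tool yaw 8.29 z [ 0.005 -0.002 -1.   ]
shift cm [ -0.21   1.15 -16.16]
rot [ 0.0024 -0.0042 -0.0002]
wrist red 21543 x [-65.1  89.8] y [-37.  -19.   30.4] z [0.015 0.018 0.036] [array([  2.4, -22.5]), array([ 83. , 178.3]), np.float64(77.5)]
wrist bluetop 10777 x [-22.6 101.6] y [-69.5 -64.6 -58.2] z [0.05  0.054 0.056] [array([ 37.2, -63.9]), array([131.3,  12.6]), np.float64(0.2)]
wrist drawer walls 3006 x [26.1 44.6] y [-98.5 -85.  -70.4] z [0.045 0.047 0.049] [array([ 35.2, -62. ]), array([ 79.5, 113.8]), np.float64(13.4)]
scene red 1183 x [-83.9  92.9] y [-34.8  31.4  84.2] z [0.013 0.023 0.121] [array([-8.8, 25.3]), array([163.8, 206.4]), np.float64(88.6)]
scene bluetop 216 x [-127.9  137.3] y [-71.9 -66.  -58.7] z [0.05  0.053 0.057] [array([  1.9, -64.9]), array([ 15.3, 272.4]), np.float64(89.6)]
scene drawer walls 48 x [ 64.7 127.3] y [-45.8 -23.2  -2.3] z [0.04  0.044 0.047] [array([101.8, -13.9]), array([40.9, 66.4]), np.float64(62.9)]
0.002547580284551819 -0.11160784667476742
```

send_rows --steps '[{"translation": [0, -0.15, 0], "delta_rot": [0, 0, 0], "jaw": 0}, {"translation": [0, -0.3, 0], "delta_rot": [0, 0, 0], "jaw": 0}, {"translation": [0, -0.45, 0], "delta_rot": [0, 0, 0], "jaw": 0}, {"translation": [0, -0.57, 0], "delta_rot": [0, 0, 0], "jaw": 0}, {"translation": [0, -0.67, 0], "delta_rot": [0, 0, 0], "jaw": 0}, {"translation": [0, -0.75, 0], "delta_rot": [0, 0, 0], "jaw": 0}, {"translation": [0, -0.83, 0], "delta_rot": [0, 0, 0], "jaw": 0}, {"translation": [0, -0.9, 0], "delta_rot": [0, 0, 0], "jaw": 0}]'

```text
time: 21.5
tool_pos: [0.5526, 0.1317, 0.0381]
tool_rot: [0.001, 0.997, 0.072, 0.002]
contact_force: [-1.2, -3.0, 0.6]
gripper_width: 0.005
grasp_force: 1.0
```

send_rows --steps '[{"translation": [0, -0.06, 0], "delta_rot": [0, 0, 0], "jaw": 0}, {"translation": [0, -0.12, 0], "delta_rot": [0, 0, 0], "jaw": 0}, {"translation": [0, -0.18, 0], "delta_rot": [0, 0, 0], "jaw": 0}, {"translation": [0, -0.22, 0], "delta_rot": [0, 0, 0], "jaw": 0}, {"translation": [0, -0.26, 0], "delta_rot": [0, 0, 0], "jaw": 0}, {"translation": [0, -0.3, 0], "delta_rot": [0, 0, 0], "jaw": 0}, {"translation": [0, -0.34, 0], "delta_rot": [0, 0, 0], "jaw": 0}, {"translation": [0, -0.38, 0], "delta_rot": [0, 0, 0], "jaw": 0}]'

```text
time: 22.3
tool_pos: [0.5524, 0.1328, 0.0382]
tool_rot: [0.004, 0.997, 0.073, 0.002]
contact_force: [0.5, -13.2, 0.6]
gripper_width: -0.0
grasp_force: 6.5
```

The force rose to 13 N with no further travel, so the drawer is against its stop. Backing off.

send_rows --steps '[{"translation": [0, 0.2, 0], "delta_rot": [0, 0, 0], "jaw": 0}, {"translation": [0, 0.5, 0], "delta_rot": [0, 0, 0], "jaw": 0}, {"translation": [0, 1.2, 0], "delta_rot": [0, 0, 0], "jaw": 0}, {"translation": [0, 2.5, 0], "delta_rot": [0, 0, 0], "jaw": 0}, {"translation": [0, 4.5, 0], "delta_rot": [0, 0, 0], "jaw": 0}, {"translation": [0, 6.5, 0], "delta_rot": [0, 0, 0], "jaw": 0}, {"translation": [0, 8.5, 0], "delta_rot": [0, 0, 0], "jaw": 0}, {"translation": [0, 10, 0], "delta_rot": [0, 0, 0], "jaw": 0}]'

```text
time: 23.1
tool_pos: [0.5671, 0.0349, 0.0388]
tool_rot: [0.001, 0.997, 0.072, 0.002]
contact_force: [0.5, -0.8, -0.4]
gripper_width: 0.003
grasp_force: 0.0
```

send_rows --steps '[{"translation": [0, 1, -1], "delta_rot": [0, 0, 0], "jaw": 0}, {"translation": [0, 2, -3], "delta_rot": [0, 0, 0], "jaw": 0}, {"translation": [0, 3, -6], "delta_rot": [0, 0, 0], "jaw": 0}, {"translation": [0, 4, -9], "delta_rot": [0, 0, 0], "jaw": 0}, {"translation": [0, 5, -12], "delta_rot": [0, 0, 0], "jaw": 0}, {"translation": [0, 5.5, -14.5], "delta_rot": [0, 0, 0], "jaw": 0}, {"translation": [0, 5.8, -16], "delta_rot": [0, 0, 0], "jaw": 0}, {"translation": [0, 6, -16.5], "delta_rot": [0, 0, 0], "jaw": 0}]'

```text
time: 23.9
tool_pos: [0.5757, -0.0229, 0.2064]
tool_rot: [0.001, 0.997, 0.072, 0.004]
contact_force: [-0.0, -0.9, 0.6]
gripper_width: -0.004
grasp_force: 0.0
```

```bash
python3 look.py e | grep -v bar; python3 -c "
import cv2;a=cv2.imread('pics/e_scene.png')[85:315,270:480];cv2.imwrite('pics/e_crop.png',cv2.resize(a,None,fx=2.5,fy=2.5))"
```

```text
t 23.9 tcp mm [575.7 -22.9 206.4] F [-0.  -0.9  0.6] w -0.004 g 0.0
tool yaw 8.3 z [ 0.008 -0.002 -1.   ]
shift cm [ -0.31 -13.62   0.59]
rot [ 0.0035 -0.008   0.    ]
wrist red 3182 x [-87.5  79.9] y [-27.5 -23.9  13.7] z [0.016 0.028 0.037] [array([ 1.1, -8.9]), array([ 45. , 179.8]), np.float64(86.9)]
wrist bluetop 4261 x [-130.   131.5] y [-60.2 -55.9 -48.5] z [0.05  0.054 0.056] [array([  0.9, -54. ]), array([ 13.8, 269.1]), np.float64(89.9)]
wrist drawer walls 1331 x [-122.9   39.5] y [-87.9 -71.3  -1.8] z [0.041 0.047 0.049] [array([ -8.8, -55. ]), array([ 58.9, 284.3]), np.float64(77.1)]
scene red 1543 x [-86.   93.1] y [-26.1  35.2  92.9] z [0.013 0.028 0.12 ] [array([-9.2, 41.9]), array([142. , 209.2]), np.float64(88.8)]
scene bluetop 296 x [-124.6  136.6] y [-62.7 -56.7 -49. ] z [0.05  0.054 0.057] [array([  4.6, -55.9]), array([266.5,  16.1]), np.float64(0.4)]
scene drawer walls 69 x [-122.1  132.6] y [-38.3 -18.   -0.9] z [0.04  0.044 0.048] [array([  9.5, -19.8]), array([267.2,  37.7]), np.float64(0.4)]
```

View pics/e_crop.png

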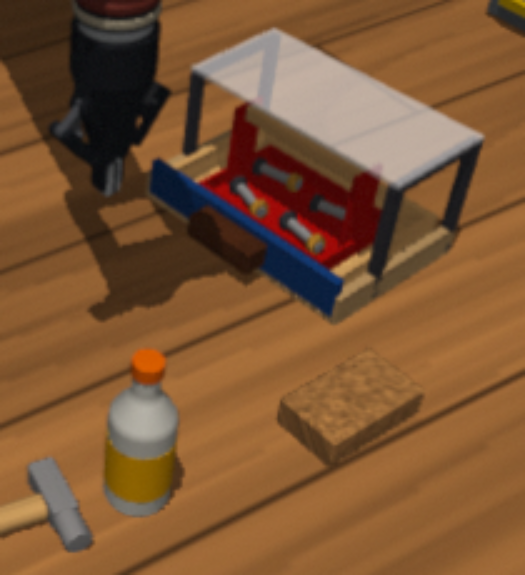

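In the close-up, the drawer is shut and the tray with its four bolts stands under the clear cover at about (290,200). The glue bottle, hammer and sanding block have not moved, and the gripper is clear. Handing in.

```bash
python3 -c "
from plant import *
print(job_done())"
```

```text
the job is handed in; nothing more can be done
None
```

The red tray stands in the shut drawer under the clear cover with all four bolts in it; the glue bottle, hammer and sanding block were left where they were, and the job is handed in at about 24 s of the 69 s allowed (no verdict was returned).

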